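# Test and reset the emergency stop on the bench

### The arm

A 7-joint arm with a two-finger parallel gripper is mounted at the origin on a cart in front of the work surface, level with it; the furniture and walls round the work are solid. World frame = base frame: x ahead of the robot, y to its left, z up, the work surface at z = 0. Lengths are in mm, angles in rad, forces in N, time in s.
With the tool pointing down it reaches from about 350 to 900 mm from the base axis. Payload 19.9 kg.
Tool frame: the origin (TCP) lies midway between the tips of the shut fingers; the grasp point (between the pads) lies 19 mm behind it; z points along the fingers, y is the line along which they close (so a half turn about z gives the same grasp; the last joint's range is limited). The gripper opens to 85 mm and grips with 20 to 120 N. Pads are 22 mm wide; open, the fingers measure 114 mm over their backs; the gripper's body (76 mm by 85 mm) begins 54 mm behind the grasp point. The pads swing forward as they close: fully open they stand 13 mm farther back than shut.
Start: joints at [1.167, 0.417, -0.01, 1.614, 0.005, 1.111, -0.053], TCP at [221.802, -584.299, 231.26] pointing down, gripper open.
Joint ranges: [-2.81, 2.81], [-0.39, 2.02], [-1.27, 1.25], [0.06, 2.57], [-1.19, 4.33], [0.19, 2], [-2.82, 2.82]. Speed limits (rad/s): [1.89, 1.89, 2.39, 2.39, 3.01, 3.01, 3.01].

### API

Orientations are given as a 3x3 rotation matrix whose columns are the frame's x, y, z axes.
In Python, from workcell import r gives the robot as it stands.
- The arm moves only by the tool nudge_tcp, called after "Request:" as a command line: name --argument value ..., lists and objects as JSON in quotes. Schema: {"type":"object","properties":{"moves":{"type":"array","items":{"type":"array","prefixItems":[{"type":"array","items":{"type":"number"},"minItems":3,"maxItems":3},{"type":"number"}],"minItems":2,"maxItems":2},"minItems":1,"maxItems":10},"aperture":{"type":"number"},"clamp_n":{"type":"number"},"only":{"type":"string"},"quiet":{"type":"boolean"},"lines":{"type":"string"}},"required":["moves"],"additionalProperties":false}. moves is a list of rows, 1 to 10 of them, each written [[dx, dy, dz], turn]: dx, dy, dz in a scale on which 1.0 is 1 m, then a turn about the tool's z in fractions of the full range, 1 being 2 pi rad; each row is the pose to reach, as a shift and turn from the pose commanded when the call began, along the tool's axes at that moment; what a row does not reach only later rows make up. A row lasts 1/10 s, in which the tool goes at most 50 mm and 0.15 rad, less where a joint would pass 70% of its speed; a pose out of reach is approached as far as the arm can. aperture is the finger opening in mm, set as the call begins (left out keeps the last). The fingers move at their own pace and stop on an object; clamp_n is the grip in N (left out, the last holds). Time passes only in rows, so rows that do not move let the fingers close. The tool returns the time, the measured TCP pose, the force, the opening and the grip force at its end. only (a regular expression) keeps the lines of the reply that match it, lines (a string "A,B") keeps lines A to B, and quiet returns only ok. Input that does not fit is refused with a message, and nothing moves.
- r.read_state(): the state, without advancing time (a new reading comes with each control period).
- r.grab_frame(name): name is "scene" or "top" or "wrist"; returns the picture (384x512x3 uint8, blue, green, red); there is no depth.
- r.camera_params(name): a dict with "fx", "fy", "cx", "cy" (pixels), "k1" (the pictures are not rectified: a ray, as slopes to the right and down, at radius r is drawn at 1 + k1 r^2 times it, then the intrinsics apply), "view" (4x4, takes a point from world to camera coordinates). Camera axes: x right, y up, looking along -z (the intrinsics and any distortion apply to the point x, -y, -z); pixel columns grow to the right and rows downward; lengths in mm; the calibration is good to about 2 mm. A picture is of the moment at which its call begins: read the wrist's pose just before it. camera_params takes no time and is no camera call; for the wrist camera it gives the pose at the moment of the call.
- r.close_job(): hands the job in; it is judged then, once.
The state is a dict: "clock": time; "joint_positions": joint angles; "qvel": joint speeds; "joint_torque": joint torques, N m; "eef_pos": TCP position; "tcp_rot": TCP orientation; "force": force on the tool from outside, world axes, zero at the start; "moment": the same for the moment, N m; "opening": finger opening in mm; "gripper_force": force on a finger pad.
Only numpy, scipy, OpenCV 4.12 (cv2) and the standard library are available. Lean on these libraries where they do the work, as an engineer would, in place of code of your own. Each camera call takes 0.05 s, during which the arm holds its last target. There are 200 camera calls.

### The job

Do the start-of-shift check of the bench's emergency stop: push the red mushroom button on the yellow box down until it latches, take the hand off it so that it is seen to stay down by itself, then turn its head clockwise (as its arrows show) to reset it, and let go so that it stands fully up again. Do not press the green start button, which would set the sampler going, and leave the small things on the bench where they stand.

Things in the scene. Friction and masses are not known exactly. Their poses are not given: they have to be found in the camera images.
- stop_box: emergency-stop station, fixed to the bench: box 110 x 110 x 75 mm, grey below with a yellow lid, red mushroom head in the middle of its top. Origin: centre of its underside, on the bench; z up; x towards its back (cable gland).
- stop_head_top (a point): centre of the top of the red mushroom head: round, 48 mm in diameter, 24 mm tall (straight sides 6 to 21 mm below this point), on a 25 mm neck. Moves and turns with the head: 119 mm above the bench when up, 110 mm when latched. The lid under it is 75 mm above the bench; on it lie collars 46 mm in diameter, 4 mm high, and 36 mm, 7 mm high. z up.
- stop_button (a joint): how far the red head is pressed down, m: 0 up; it must be pressed past about 0.0095 to latch (hard stop at 0.011), then springs back to about 0.009 and stays there. It pushes back with 2 to 5 N, most about half way down where the catch gives way, so keep pressing to the hard stop; a force stop should be well above 6 N.
- stop_knob (a joint): clockwise turn of the red head seen from above, rad: 0 at rest, end stop at 1.0; does not turn the other way. A weak spring (under 0.1 N m) brings it back to 0 in about a second. Must be at 0 when pressed, or it will not latch. Latched, it is freed once turned past about 0.6 and springs up when let go (a firm grip holds it down).
- start_box: start station, fixed to the bench: an all-grey box of the same shape and size with a green mushroom head. Origin: centre of its underside. It may stand to the left or to the right of the stop station.
- start_head_top (a point): centre of the top of the green mushroom head (48 mm in diameter, 119 mm above the bench). Not to be pressed.
- start_button (a joint): how far the green head is pressed, m: 0 up, 0.008 fully down; springs back. Must stay up.
- timer: small white lab timer, 61 x 63 x 19 mm, lying flat. Origin: centre of its underside. Bystander.
- vial_blue: white vial with a blue cap, 22 mm in diameter, 47 mm tall, standing. Origin: centre of its underside, z up. Bystander.
- vial_amber: amber vial with a black cap, 22 mm in diameter, 47 mm tall, standing. Origin: centre of its underside, z up. Bystander.
- spare_tube: lying tube with a blue cap, 119 mm long, 34 mm in diameter. Origin: centre of its underside. Bystander.

How it is judged (in metres and radians):
On the way, in this order (a step that is already met when the one before it is completed fails the run):
1. the red head is pressed down and stays latched with nothing touching it (value of joint stop_button above 0.007 m and contact force between each of the fingers, the arm and stop_box below 0.1 N), for 0.3 s.
2. the red head, still down, is turned clockwise far enough to free the catch (value of joint stop_knob above 0.45 rad and value of joint stop_button above 0.002 m).
3. the red head is up again (value of joint stop_button below 0.0015 m), for 0.2 s.
At the end, for the whole second after the job is handed in: The red head has been latched down, left alone, and reset by turning; it is up again (within 1.5 mm) and sprung back (within 0.2 rad), the green head is up, and the timer, both vials (upright) and the tube are within 30 mm of where they were (value of joint each of stop_button, start_button below 0.0015 m and value of joint stop_knob below 0.2 rad and distance of each of timer, vial_blue, vial_amber, spare_tube from where it was at the start of the episode below 0.03 m and angle between each of vial_blue, vial_amber's own z axis and vertical below 0.3 rad); the robot touches nothing.
It fails at once if the green start button is pressed by more than 2.5 mm (value of joint start_button above 0.0025 m).
It also fails if it takes over 40 s, if anything falls off the work surface, if the arm or the gripper's body presses on something with over 40 N, if the wrist force passes 120 N, or if a joint passes its speed limit or range.

## Working session

There is one attempt and no reset: what is moved stays moved. The work goes in short steps, Python scripts to look and compute and a tool call to move; the robot and the scene stay as the last step left them, time stands still between calls to the robot, and variables do not carry over. Pictures are saved under pics/ and viewed, at most 10 in all, crops included, and the job is handed in when it is done.

```bash
ls; mkdir -p pics
```

Run:
```python
from workcell import r
import cv2
s=r.read_state();print(s['clock'],s['eef_pos'],s['tcp_rot'],s['opening'])
a=r.grab_frame("scene");b=r.grab_frame("top")
cv2.imwrite("pics/a.png",a);cv2.imwrite("pics/b.png",b)
for n in("scene","top"):print(r.camera_params(n))
```

```text
pics
workcell.py
0.0 [ 221.69702061 -584.00842147  230.67905929] [[ 9.34889553e-01  3.54938397e-01 -5.07272210e-04]
 [ 3.54938749e-01 -9.34888922e-01  1.08980226e-03]
 [-8.74305012e-05 -1.19889532e-03 -9.99999278e-01]] 85.53891113362653
{'fx': 407.87294038271705, 'fy': 407.87294038271705, 'cx': 251.40718307435282, 'cy': 189.6141817901266, 'k1': 0.007967130049224759, 'view': array([[ 8.24492436e-01, -5.65772163e-01, -1.06809750e-02,
        -3.93021286e+02],
       [ 2.46828940e-01,  3.42587524e-01,  9.06481805e-01,
        -1.85245421e+02],
       [-5.09203002e-01, -7.50023765e-01,  4.22109766e-01,
        -1.25504067e+03],
       [ 0.00000000e+00,  0.00000000e+00,  0.00000000e+00,
         1.00000000e+00]])}
{'fx': 386.8655549148525, 'fy': 386.8655549148525, 'cx': 259.4493676757685, 'cy': 193.4706142396965, 'k1': 0.01780463015090186, 'view': array([[ 3.99284325e-02, -9.99195591e-01,  3.72698744e-03,
        -8.48216777e+01],
       [ 9.75735205e-01,  3.97940357e-02,  2.15307326e-01,
        -4.60511037e+02],
       [-2.15282443e-01, -4.96033118e-03,  9.76539229e-01,
        -1.08306189e+03],
       [ 0.00000000e+00,  0.00000000e+00,  0.00000000e+00,
         1.00000000e+00]])}
```

View pics/a.png

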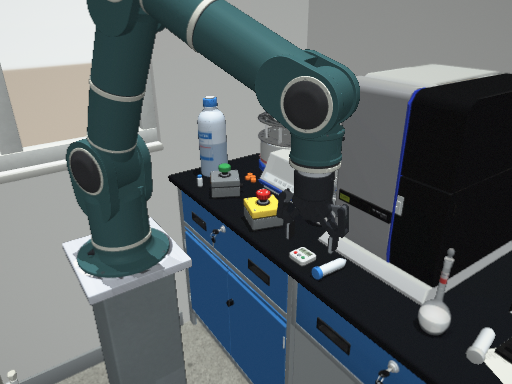

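View pics/b.png

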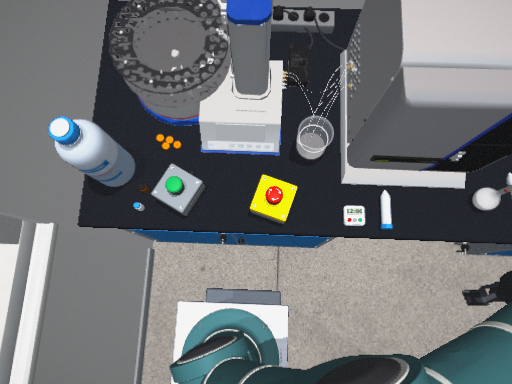

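Top view: red head on the yellow box at (274,195), green head at (175,185), timer (354,215), tube (387,210). The two vials sit left of the green box, at (139,206) and (143,188). The gripper is at right, at (490,290). I'll enlarge the button and triangulate it.

Create h.py:
```python
import numpy as np,cv2
from workcell import r
def ray(n,uv,P=None):
    P=P or r.camera_params(n);V=P['view'];d=np.array([(uv[0]-P['cx'])/P['fx'],(uv[1]-P['cy'])/P['fy']])
    s=d.copy()
    for _ in range(5): s=d/(1+P['k1']*(s@s))
    R=V[:3,:3];return -R.T@V[:3,3],R.T@np.array([s[0],-s[1],-1])
def atz(n,uv,z,P=None):
    o,d=ray(n,uv,P);return o+d*(z-o[2])/d[2]
def red(im):
    h=cv2.cvtColor(im,cv2.COLOR_BGR2HSV);m=((h[...,0]<6)|(h[...,0]>174))&(h[...,1]>150)&(h[...,2]>70)
    n,l,st,c=cv2.connectedComponentsWithStats(m.astype('uint8'));return [(st[i,4],c[i],st[i,:4]) for i in range(1,n) if st[i,4]>30]
```

Run:
```python
from h import *
a=cv2.imread('pics/a.png');b=cv2.imread('pics/b.png')
print(red(a));print(red(b))
for n,im in(("scene",a),("top",b)):
    for _,c,_ in red(im):print(n,atz(n,c,108))
for p in [(263,176),(297,188),(287,222),(251,209)]: print(p,atz("top",p,75))
for p,z in [((175,185),112),((139,206),30),((143,188),30),((354,215),19),((387,210),20)]: print(p,atz("top",p,z))
cv2.imwrite("pics/c.png",np.hstack([cv2.resize(b[150:250,120:320],(800,400),interpolation=2)]))
```

```text
[(np.int32(117), array([262.65811966, 194.13675214]), array([256, 189,  15,  11], dtype=int32))]
[(np.int32(190), array([273.55789474, 194.86315789]), array([266, 186,  16,  18], dtype=int32))]
scene [ 447.1769653  -111.04515895  108.        ]
top [ 448.48395858 -105.74974344  108.        ]
(263, 176) [510.25391427 -74.50093933  75.        ]
(297, 188) [ 478.60183369 -173.48788816   75.        ]
(287, 222) [ 378.99910653 -147.18619466   75.        ]
(251, 209) [412.03125937 -44.13915896  75.        ]
(175, 185) [464.46306834 168.63379312 112.        ]
(139, 206) [415.67325952 287.89314982  30.        ]
(143, 188) [470.58152097 281.85281711  30.        ]
(354, 215) [ 416.3801376  -349.74436058   19.        ]
(387, 210) [ 435.33406461 -447.7965524    20.        ]
```

View pics/c.png

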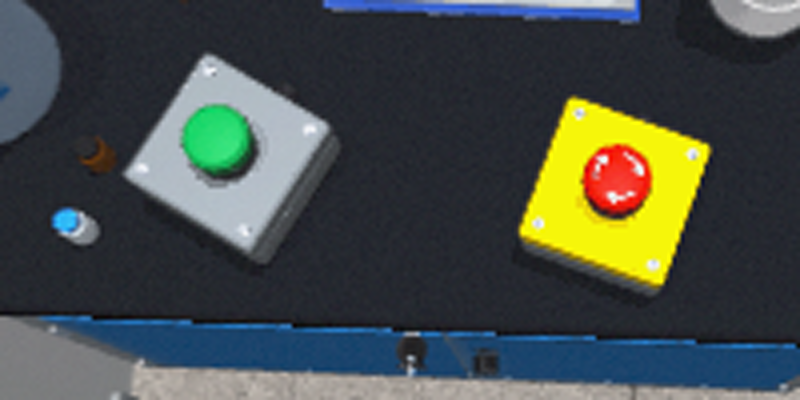

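Yellow lid, red head with white clockwise arrows; triangulated head centre is about (447,-108). Moving above it with fingers shut.

The rows are not in the units I measure in: shifts go in shares of 1 m and turns go in shares of 2 pi rad. I convert before sending: 330 mm / 1000 = 0.33, -319 mm / 1000 = -0.319.

Request:
nudge_tcp --moves '[[[0.02,-0.02,0],0],[[0.055,-0.053,0],0],[[0.09,-0.087,0],0],[[0.125,-0.121,0],0],[[0.16,-0.155,0],0],[[0.195,-0.189,0],0],[[0.23,-0.223,0],0],[[0.265,-0.257,0],0],[[0.3,-0.29,0],0],[[0.33,-0.319,0],0]]' --aperture 0 --clamp_n 40

```text
clock: 1.1
eef_pos: [417.6, -166.6, 231.4]
tcp_rot: [[0.935, 0.356, 0.0], [0.356, -0.935, -0.0], [0.0, 0.0, -1.0]]
force: [0.0, -1.5, -0.6]
opening: -0.2
gripper_force: 0.0
```

Request:
nudge_tcp --moves '[[[0.025,-0.024,0],0],[[0.04,-0.038,0],0],[[0.047,-0.045,0],0],[[0.048,-0.046,0],0],[[0.048,-0.046,0],0],[[0.048,-0.046,0],0],[[0.048,-0.046,0],0],[[0.048,-0.046,0],0]]'

```text
clock: 1.9
eef_pos: [445.5, -109.5, 231.3]
tcp_rot: [[0.935, 0.354, -0.0], [0.354, -0.935, -0.0], [-0.0, 0.0, -1.0]]
force: [-0.4, 0.2, -0.2]
opening: 0.1
gripper_force: 0.0
```

Run:
```python
from h import *
s=r.read_state();P=r.camera_params("wrist");im=r.grab_frame("wrist");cv2.imwrite("pics/w.png",im)
print(s['eef_pos'],s['force'],s['joint_positions'])
for A,c,b in red(im):print(A,c,b,atz("wrist",c,116,P))
a=r.grab_frame("scene");cv2.imwrite("pics/d.png",a)
```

```text
[ 445.48570174 -109.48117606  231.27543421] [-0.40719794  0.17807363 -0.1564823 ] [ 0.51924345  0.13366916 -0.3728855   1.99937339  0.05712145  1.01845347
 -1.08957556]
1653 [252.36660617 176.51482154] [228 152  50  51] [ 454.16436446 -103.19893781  116.        ]
39 [393.53846154 248.41025641] [390 245   8   7] [ 434.63582025 -263.99590907  116.        ]
```

View pics/w.png

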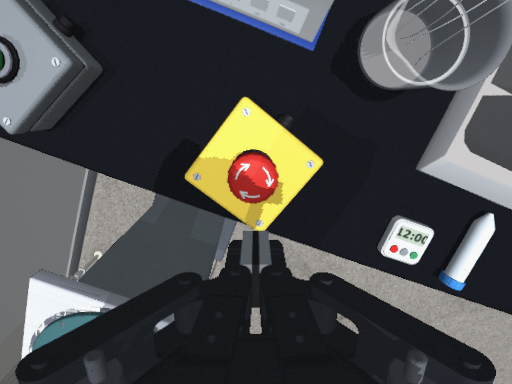

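The wrist view shows the red head at (252.5,176.5), with the timer and tube well clear to the right. I'll compare all three views by ray intersection.

Run:
```python
from h import *
P=r.camera_params("wrist")
R=[("top",(273.56,194.86)),("scene",(262.66,194.14)),("wrist",(252.4,176.5))]
print(ray("wrist",(252.4,176.5),P)[0])
for n,c in R:print(n,[atz(n,c,z).round(1)[:2] for z in(102,108,114,118)])
A=0;B=0
for n,c in R:
    o,d=ray(n,c);d/=np.linalg.norm(d);M=np.eye(3)-np.outer(d,d);M/=np.linalg.norm(o-[447,-108,110])**2;A=A+M;B=B+M@o
print(np.linalg.solve(A,B))
# lid screws in wrist: pixel -> z=75
p=np.array([atz("wrist",q,75,P) for q in[(246,112),(310,164),(259,223),(197,177)]]);print(p.round(1),p.mean(0))
p=np.array([atz("top",(120+u/4,150+v/4),75) for u,v in[(579,114),(693,155),(653,265),(538,223)]]);print(p.round(1),p.mean(0))
```

```text
[516.29386399 -82.28929267 374.80031657]
top [array([ 449.8, -105.9]), array([ 448.5, -105.8]), array([ 447.2, -105.6]), array([ 446.3, -105.4])]
scene [array([ 454.5, -100.9]), array([ 447.2, -111.1]), array([ 439.8, -121.2]), array([ 434.9, -128. ])]
wrist [array([ 450.9, -104.1]), array([ 452.4, -103.6]), array([ 453.8, -103.1]), array([ 454.8, -102.8])]
[ 451.10469877 -104.11564629  102.98857687]
[[ 504.9  -76.6   75. ]
 [ 478.9 -158.6   75. ]
 [ 396.5 -132.2   75. ]
 [ 422.9  -50.7   75. ]] [ 450.81005106 -104.50527388   75.        ]
[[ 503.   -79.8   75. ]
 [ 475.9 -162.8   75. ]
 [ 394.9 -136.2   75. ]
 [ 421.8  -53.7   75. ]] [ 448.92523684 -108.11427239   75.        ]
```

To row units: 123 mm / 1000 = 0.123, 122 mm / 1000 = 0.122.

Request:
nudge_tcp --moves '[[[0.006,-0.002,0.03],0],[[0.006,-0.002,0.065],0],[[0.006,-0.002,0.095],0],[[0.006,-0.002,0.107],0],[[0.006,-0.002,0.111],0],[[0.006,-0.002,0.114],0],[[0.006,-0.002,0.117],0],[[0.006,-0.002,0.12],0],[[0.006,-0.002,0.122],0],[[0.006,-0.002,0.123],0]]'

```text
clock: 3.0
eef_pos: [451.0, -105.0, 108.5]
tcp_rot: [[0.935, 0.355, 0.001], [0.355, -0.935, -0.0], [0.001, 0.001, -1.0]]
force: [-0.2, 0.3, 4.2]
opening: -0.1
gripper_force: 1.9
```

Request:
nudge_tcp --moves '[[[0,0,0],0],[[0,0,0],0]]'

```text
clock: 3.2
eef_pos: [450.9, -105.0, 108.5]
tcp_rot: [[0.935, 0.355, 0.001], [0.355, -0.935, -0.0], [0.001, 0.0, -1.0]]
force: [1.1, 0.1, 2.6]
opening: 0.1
gripper_force: 1.8
```

Nearly at the hard stop; I'll press a little further, then withdraw.

To row units: 2.5 mm / 1000 = 0.0025, 2 mm / 1000 = 0.002.

Request:
nudge_tcp --moves '[[[0,0,0.001],0],[[0,0,0.002],0],[[0,0,0.0025],0],[[0,0,0.0025],0]]'

```text
clock: 3.6
eef_pos: [451.3, -105.1, 107.4]
tcp_rot: [[0.935, 0.355, 0.001], [0.355, -0.935, -0.001], [0.001, 0.001, -1.0]]
force: [-9.6, 1.0, 41.6]
opening: -0.4
gripper_force: 20.8
```

Request:
nudge_tcp --moves '[[[0,0,-0.008],0],[[0,0,-0.025],0],[[0,0,-0.045],0],[[0,0,-0.05],0],[[0,0,-0.05],0],[[0,0,-0.05],0],[[0,0,-0.05],0]]' --aperture 85

```text
clock: 4.3
eef_pos: [450.1, -104.8, 154.9]
tcp_rot: [[0.935, 0.355, -0.001], [0.355, -0.935, 0.0], [-0.001, -0.001, -1.0]]
force: [-0.0, -0.6, -0.5]
opening: 85.0
gripper_force: 0.0
```

Run:
```python
from h import *
P=r.camera_params("wrist");im=r.grab_frame("wrist");a=r.grab_frame("scene")
print(red(im)[:1],red(a))
cv2.imwrite("pics/e.png",np.hstack([im[:300],cv2.resize(a[150:250,210:310],(300,300))])[:, :800])
print(r.read_state()['force'])
```

```text
[(np.int32(2841), array([255.40373108, 206.50862372]), array([223, 175,  66,  65], dtype=int32))] [(np.int32(113), array([262.7079646 , 196.44247788]), array([256, 192,  14,  10], dtype=int32))]
[-1.2488564   0.5404999   0.24446109]
```

View pics/e.png

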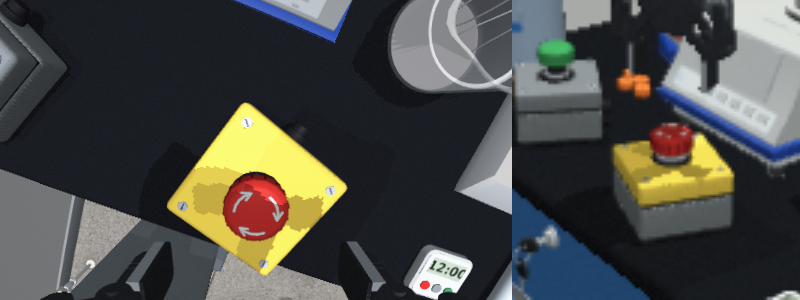

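The head is latched (2.3 px lower in the scene view) with nothing touching it, and it's centred between the open fingers at (255,207). Descending to grasp.

To row units: 77 mm / 1000 = 0.077, 75 mm / 1000 = 0.075.

Request:
nudge_tcp --moves '[[[0,0,0.025],0],[[0,0,0.05],0],[[0,0,0.068],0],[[0,0,0.075],0],[[0,0,0.077],0],[[0,0,0.077],0]]' --aperture 85

```text
clock: 5.0
eef_pos: [450.8, -104.9, 79.1]
tcp_rot: [[0.935, 0.355, 0.0], [0.355, -0.935, 0.0], [0.0, -0.0, -1.0]]
force: [0.4, 0.8, -0.3]
opening: 84.7
gripper_force: 0.0
```

Request:
nudge_tcp --moves '[[[0,0,0],0],[[0,0,0],0],[[0,0,0],0],[[0,0,0],0],[[0,0,0],0],[[0,0,0],0]]' --aperture 40 --clamp_n 30

```text
clock: 5.6
eef_pos: [450.7, -104.8, 78.9]
tcp_rot: [[0.935, 0.355, 0.0], [0.355, -0.935, 0.0], [0.0, 0.0, -1.0]]
force: [0.2, 1.9, 4.2]
opening: 47.1
gripper_force: 32.8
```

Gripped at 47 mm. Turning clockwise (positive about the downward tool z).

To row units: 0.85 rad / 6.2832 = 0.1353.

Request:
nudge_tcp --moves '[[[0,0,0],0.0159],[[0,0,0],0.0318],[[0,0,0],0.0477],[[0,0,0],0.0637],[[0,0,0],0.0796],[[0,0,0],0.0955],[[0,0,0],0.1114],[[0,0,0],0.1273],[[0,0,0],0.1353],[[0,0,0],0.1353]]'

```text
clock: 6.6
eef_pos: [450.7, -104.7, 78.8]
tcp_rot: [[0.883, -0.469, 0.0], [-0.469, -0.883, 0.0], [0.0, -0.0, -1.0]]
force: [-0.4, 2.5, 2.9]
opening: 47.2
gripper_force: 32.8
```

Run:
```python
from h import *
s=r.read_state();print(s['moment'],s['force'],s['joint_positions'][6])
im=r.grab_frame("wrist");cv2.imwrite("pics/f.png",im)
```

```text
[ 0.55009425 -0.05868584  0.07613705] [-0.40072874  2.48939392  2.86272896] -1.9749750328690627
```

View pics/f.png

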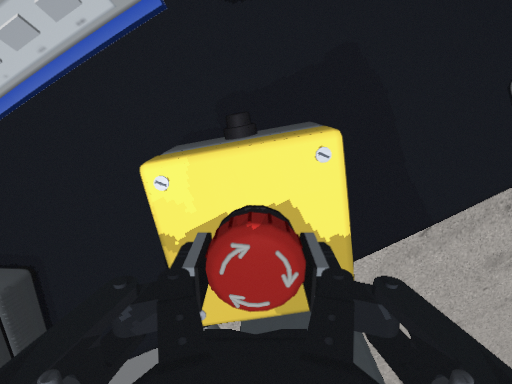

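The arrows kept their place relative to the gripper at (258,265), so the head turned with it. Now I'll release, let it spring up, and lift.

Request:
nudge_tcp --moves '[[[0,0,0],0],[[0,0,0],0],[[0,0,0],0],[[0,0,0],0],[[0,0,0],0],[[0,0,0],0],[[0,0,0],0],[[0,0,0],0]]' --aperture 85

```text
clock: 7.45
eef_pos: [450.5, -104.9, 78.8]
tcp_rot: [[0.884, -0.468, -0.0], [-0.468, -0.884, 0.0], [-0.0, 0.0, -1.0]]
force: [-0.3, -0.3, -0.2]
opening: 84.8
gripper_force: 0.0
```

Request:
nudge_tcp --moves '[[[0,0,-0.01],0],[[0,0,-0.04],0],[[0,0,-0.08],0],[[0,0,-0.12],0],[[0,0,-0.15],0],[[0,0,-0.152],0],[[0,0,-0.152],0],[[0,0,-0.152],0],[[0,0,-0.152],0],[[0,0,-0.152],0]]'

```text
clock: 8.45
eef_pos: [450.3, -104.8, 230.1]
tcp_rot: [[0.884, -0.468, -0.001], [-0.468, -0.884, 0.0], [-0.001, 0.0, -1.0]]
force: [-0.7, -0.3, 0.8]
opening: 85.1
gripper_force: 0.0
```

Run:
```python
from h import *
im=r.grab_frame("wrist");a=r.grab_frame("scene")
print(red(im)[:1],red(a),r.read_state()['force'])
cv2.imwrite("pics/g.png",np.hstack([im[:300],cv2.resize(a[150:250,210:310],(300,300))])[:, :800])
```

```text
[(np.int32(60), array([438.08333333, 113.16666667]), array([434, 109,   9,   9], dtype=int32))] [(np.int32(114), array([262.71052632, 194.24561404]), array([256, 189,  15,  11], dtype=int32))] [0.04787408 0.1391383  0.54842178]
```

View pics/g.png

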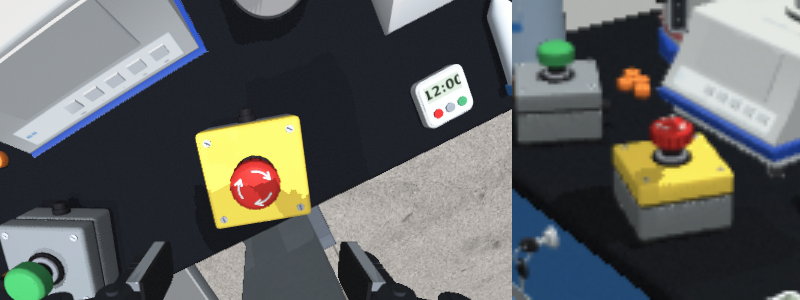

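The head is fully up again (scene row 194.2, against 194.1 at the start) and the arrows have turned back. The green head is still up and the gripper is clear.

Request:
nudge_tcp --moves '[[[0,0,0],0],[[0,0,0],0],[[0,0,0],0],[[0,0,0],0],[[0,0,0],0]]' --lines "1,1"

```text
clock: 9.05
```

```bash
python3 -c "
from workcell import r
print(r.close_job())"
```

```text
the job is handed in; nothing more can be done
None
```

The emergency stop was pressed until it latched, stayed down untouched, was turned clockwise to reset and stands fully up again in the camera views; the job was handed in at about 9 s, and no verdict came back.

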